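# Stack the spare cup and index the cup carriage one hole

### The job

Nest the loose white cup in the white cup that hangs in the blue ring, so that it sits fully down and upright, and let it go. Then pull up the red lock knob, slide the blue section one hole along its tube, towards the ring end, and let the pin drop fully home in that next hole. Finish while still gripping the red knob with the pin home, and leave everything else on the bench where it is.

Things in the scene. Friction and masses are not known exactly. Their poses are not given: they have to be found in the camera images.
- rail: fixed holder: a horizontal square steel tube (26 mm wide, 145 long, top face 73 mm above the bench) on two posts and a grey base plate 50 x 140 x 10 mm. Three lock holes, 40 mm apart, lie in its top face. Origin on the bench (z = 0) right under the lock hole in which the pin stands at the start; x across the tube, +y along the tube towards the end with the cup ring, z up. It stands at a different place and yaw each time. Does not move
- carriage (a joint): the blue section that slides along the tube with the red knob, the plunger and the cup ring on it: metres moved towards rail +y. 0 = the hole where it is locked at the start, 0.040 = the next hole towards the ring end (the last one on that side); end stops at -0.048 and +0.052. Pin play in a hole is about 1.5 mm either way. Sliding friction is about 1.5 N, and it can slide only while the pin is out of the holes
- plunger (a joint): the spring lock plunger on the blue section: metres pulled straight up. 0 = home, the pin 8 mm deep in the hole; over 0.008 the pin is clear of the tube; stop at 0.014. A spring pushes it down (3 N when home, 5 N at the stop), so between holes the pin rides on the tube's top at about 0.008, and over a hole it drops home by itself as far as the hand lets it
- lock_knob: red round knob on the plunger, 24 mm diameter, 32 mm tall; origin at its centre (134 mm above the bench when home). It can be pinched from above at any yaw; pulling it up pulls the pin and pushing it sideways along the tube slides the whole blue section. A steel barrel 18 mm wide below it ends 112 mm above the bench
- next_hole (a point): centre of the mouth of the next hole in the tube's top face, 40 mm towards rail +y from the starting hole, 73 mm above the bench; fixed to the rail
- ring_seat (a point): centre of the upper face of the blue cup ring (34 mm outer, 27 mm inner radius, upper face 81.5 mm above the bench) on the sliding section, 110 mm towards rail +y from the knob's axis; moves with the section
- stack_cup: white stacking cup that already hangs in the blue ring by its shoulder. Both cups are alike: 60 mm tall, tapered lower body (foot radius 17, growing to 24.5 mm just under the shoulder), a shoulder at 38 mm height and above it a straight band, 62 mm outer diameter and 22 mm tall, with 4 mm wall (mouth radius 27). Origin at the centre of the foot's underside, z along the cup's axis. Loose, 40 g
- loose_cup: the like white stacking cup standing upright alone on the bench; origin at the centre of the foot's underside, rim 60 mm above it. Can be gripped from above across its 62 mm band. Nested, its shoulder rests on the rim of the other cup, so its origin is 22 mm above the other's. Loose, 40 g
- vial_pink: bystander: small clear screw vial with pink contents and black cap, 27 mm wide, 50 tall; to be left alone
- vial_brown: bystander: small brown screw vial with white cap, 27 mm wide, 50 tall; to be left alone
- marker: bystander: black marker pen lying on the bench, 130 mm long; to be left alone
- stir_bar: bystander: small white stirring bar lying on the bench, 28 mm long, 9 thick; to be left alone
Mind the look-alikes: they are no part of the job. Leave any black or purple look-alike of the stack_cup alone. Leave any pink look-alike of the loose_cup alone.

How it is judged (in metres and radians):
On the way, in this order (a step that is already met when the one before it is completed fails the run):
1. the loose cup is nested in the hanging cup and let go, the section still locked at its first hole (horizontal distance between loose_cup and stack_cup below 0.005 m and z of loose_cup in the frame of stack_cup between 0.018 and 0.026 m and angle between each of loose_cup, stack_cup's own z axis and vertical below 0.12 rad and horizontal distance between stack_cup and ring_seat below 0.006 m and z of ring_seat in the frame of stack_cup between 0.034 and 0.042 m and contact force between each of the arm, the fingers and loose_cup below 0.2 N and contact force between the fingers and stack_cup below 0.2 N and value of joint carriage below 0.005 m and value of joint plunger below 0.004 m), for 0.2 s.
2. the knob is gripped and the plunger pulled clear of the starting hole (contact force between the fingers and lock_knob above 2 N and value of joint plunger above 0.008 m and value of joint carriage below 0.01 m).
3. the section stands at the next hole with the pin home (value of joint carriage between 0.037 and 0.043 m and value of joint plunger below 0.002 m), for 0.2 s.
At the end, for the whole second after the job is handed in: Blue section at the next hole (joint 0.040 within 3 mm), pin home (plunger under 2 mm), fingers still gripping the red knob (over 2 N); cups untouched, nested in the ring: axes within 5 mm, origins 18 to 26 mm apart in height, tilt under 0.12 rad, lower cup within 6 mm of the ring's centre (all of step 3 and contact force between the fingers and lock_knob above 2 N and horizontal distance between loose_cup and stack_cup below 0.005 m and z of loose_cup in the frame of stack_cup between 0.018 and 0.026 m and angle between each of loose_cup, stack_cup's own z axis and vertical below 0.12 rad and horizontal distance between stack_cup and ring_seat below 0.006 m and z of ring_seat in the frame of stack_cup between 0.034 and 0.042 m and contact force between each of the arm, the fingers and loose_cup below 0.2 N and contact force between the fingers and stack_cup below 0.2 N and velocity of joint carriage below 0.01 m/s and linear speed of loose_cup below 0.02 m/s); the arm keeps its last pose, push and grip.
It fails at once if a bystander is moved more than 30 mm (distance of any of vial_pink, vial_brown, marker, stir_bar from where it was at the start of the episode above 0.03 m).
It also fails if it takes over 45 s, if anything falls off the work surface, if the arm or the gripper's body presses on something with over 40 N, if the wrist force passes 120 N, or if a joint passes its speed limit or range.

### The arm

A 6-joint arm with a two-finger parallel gripper is mounted at the origin on a cart in front of the work surface, level with it; the furniture and walls round the work are solid. World frame = base frame: x ahead of the robot, y to its left, z up, the work surface at z = 0. Lengths are in mm, angles in rad, forces in N, time in s.
With the tool pointing down it reaches from about 275 to 975 mm from the base axis. Payload 8.4 kg.
Tool frame: the origin (TCP) lies at the very end of the fingers, on their centre line; the grasp point (between the pads) lies 19 mm behind it; z points along the fingers, y is the line along which they close (so a half turn about z gives the same grasp; the last joint's range is limited). The gripper opens to 92 mm and grips with 3 to 60 N. Pads are 20 mm wide; open, the fingers measure 128 mm over their backs; the gripper's body (75 mm by 189 mm) begins 69 mm behind the grasp point.
Start: joints at [1.301, 0.353, 1.633, -0, 1.155, -0.002], TCP at [165.38, 602.725, 214.583] pointing down, gripper open.
Joint ranges: [-2.63, 2.63], [-0.92, 2.1], [0.06, 2.66], [-1.3, 4.44], [0, 2.69], [-3.02, 3.02]. Speed limits (rad/s): [2.22, 2.22, 2.79, 3.14, 3.14, 3.14].

### API

Orientations are given as a rotation vector (axis times angle).
In Python, from workcell import r gives the robot as it stands. The module is installed in compiled form; this text tells all that it offers.
- The arm moves only by the tool servo_tool, never from a script. Its argument "targets" is one flat list of numbers, 7 for each row, row after row: the shift along the tool's x, y, z in units of 50 mm (1.0 is 50 mm), then the turn, a rotation vector about the tool's x, y, z in units of 5 degrees (1.0 is 5 degrees), then the opening, from -1 (shut) to 1 (fully open). A call has 1 to 12 rows; each row shifts and turns the commanded pose from where the row before left it, along the tool's axes as they then stand; what a row does not reach is not made up. A row lasts 1/8 s, in which the tool goes at most 62.5 mm and 10.7 degrees, less where a joint would pass 70% of its speed; a pose out of reach is approached as far as the arm can. A call is refused whole if a number of a shift passes 1 or a number of a turn 1, either way. A call with a gripper value outside its range is refused whole. The fingers move at their own pace and stop on an object; "force" is the grip in N (left out, the last holds). Time passes only in rows, so rows that do not move let the fingers close. It gives the time, the measured TCP pose, the force, the opening and the grip force at its end, in the units of the state.
- r.sense(): the state, without advancing time (a new reading comes with each control period).
- r.grab_frame(name): name is "scene" or "top"; returns a dict with "frame" (480x640x3 uint8, red, green, blue), "mtx" (3x3 intrinsics, pixels), "world_from_camera" (4x4, takes a point from camera to world coordinates). Camera axes: x right, y down, z forward; pixel columns grow to the right and rows downward; lengths in mm; the calibration is good to about 2 mm. A picture is of the moment at which its call begins. There is no depth.
- r.sign_off(): hands the job in; it is judged then, once.
Trained networks look in a picture, given as the dict that the camera call returned (one of the last four; its "shot" number tells which), for a name from the list of things; names that differ only in an ending like _2 or _b are one class to them, and where a whole thing is asked for, a point or a joint stands for the part that bears it (a point fixed in the world has none). Each returns a list of dicts, best first, with "confidence" (0 to 1); they miss things now and then, are a little off and sometimes report something else, mostly with a low value. They report only what shows in the picture. A call takes as long as a camera call. They do not tell look-alikes from the thing itself.
- r.find_in(picture, query): "location" ([row, column] in pixels, amid what is visible of it).
- r.pinpoint(picture, query): "location" ([row, column] in pixels: a listed point, or the origin of a listed thing).
The state is a dict: "time": time; "qpos": joint angles; "qd": joint speeds; "joint_efforts": joint torques, N m; "position": TCP position; "orientation": TCP orientation; "force": force on the tool from outside, world axes, zero at the start; "wrist_torque": the same for the moment, N m; "gripper_width": finger opening in mm; "finger_force": force on a finger pad.
Only numpy, scipy, OpenCV 4.12 (cv2) and the standard library are available. Lean on these libraries where they do the work, as an engineer would, in place of code of your own. Each camera call takes 0.05 s, during which the arm holds its last target. There are 200 camera calls.

## Working session

There is one attempt and no reset: what is moved stays moved. The work goes in short steps, Python scripts to look and compute and a tool call to move; the robot and the scene stay as the last step left them, time stands still between calls to the robot, and variables do not carry over. Pictures are saved under pics/ and viewed, at most 10 in all, crops included, and the job is handed in when it is done.

Besides the shell and the picture viewer there is one more tool, called after ">>>" as name(argument=value, ...), one argument or row to a line, values as JSON. servo_tool: Moves the arm, as the interface text tells. Its arguments: {"type":"object","properties":{"targets":{"type":"array","items":{"type":"number"}},"force":{"type":"number"}},"required":["targets"]}

```bash
mkdir -p pics; cat > h.py <<'E'
import numpy as np, cv2
from workcell import r
from scipy.spatial.transform import Rotation as R
def save(f,n): cv2.imwrite('pics/'+n,cv2.cvtColor(f['frame'],cv2.COLOR_RGB2BGR))
def ray(f,rc):
    T=np.array(f['world_from_camera']);K=np.array(f['mtx'])
    d=T[:3,:3]@np.linalg.solve(K,[rc[1],rc[0],1]);return T[:3,3],d/np.linalg.norm(d)
def atz(f,rc,z):
    o,d=ray(f,rc);return o+d*(z-o[2])/d[2]
def tri(rays):
    A=np.zeros((3,3));b=np.zeros(3)
    for o,d in rays:
        P=np.eye(3)-np.outer(d,d);A+=P;b+=P@o
    p=np.linalg.solve(A,b)
    return p,[float(np.linalg.norm((np.eye(3)-np.outer(d,d))@(p-o))) for o,d in rays]
def proj(f,p):
    T=np.linalg.inv(np.array(f['world_from_camera']));c=T[:3,:3]@np.array(p)+T[:3,3];u=np.array(f['mtx'])@c
    return u[1]/u[2],u[0]/u[2]
E
python3 - <<'E'
from h import *
np.set_printoptions(precision=1,suppress=True)
F={n:r.grab_frame(n) for n in('scene','top')}
for n,f in F.items():
    save(f,n+'0.png');print(n,np.array(f['world_from_camera'])[:3])
    for q in['lock_knob','next_hole','ring_seat','stack_cup','loose_cup','rail']:
        print(q,[(np.round(d['location'],1).tolist(),round(d['confidence'],2)) for d in r.pinpoint(f,q)[:4]])
s=r.sense();print(s['position'],s['orientation'],s['time'],s['gripper_width'])
E
```

```text
scene [[   0.5   -0.5    0.7 -133. ]
 [  -0.9   -0.3    0.4 -135.9]
 [  -0.    -0.8   -0.6  638.4]]
lock_knob [([247.3, 275.2], 0.67)]
next_hole [([260.4, 263.1], 0.78)]
ring_seat [([241.2, 235.8], 0.92)]
stack_cup [([261.0, 239.5], 0.97), ([316.4, 212.2], 0.87)]
loose_cup [([236.0, 247.0], 0.79), ([297.0, 175.3], 0.63)]
rail [([299.5, 280.8], 0.75), ([329.8, 400.6], 0.42)]
top [[ -0.   -1.    0.1 318.8]
 [ -1.    0.    0.  217.4]
 [ -0.   -0.1  -1.  962.7]]
lock_knob [([271.5, 316.5], 0.6)]
next_hole [([271.2, 294.0], 0.68)]
ring_seat [([265.0, 258.9], 0.63)]
stack_cup [([327.6, 323.1], 0.9), ([267.8, 264.3], 0.88), ([318.4, 275.6], 0.73)]
loose_cup [([319.5, 232.8], 0.85), ([206.3, 232.1], 0.73)]
rail [([276.0, 319.8], 0.62)]
[165.4 602.7 214.6] [0.4 3.1 0. ] 0.7 91.93533211744119
```

```bash
python3 -c "
import cv2,numpy as np
cv2.imwrite('pics/both.png',cv2.imread('pics/scene0.png'))"
```

```text
(no output)
```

View pics/scene0.png

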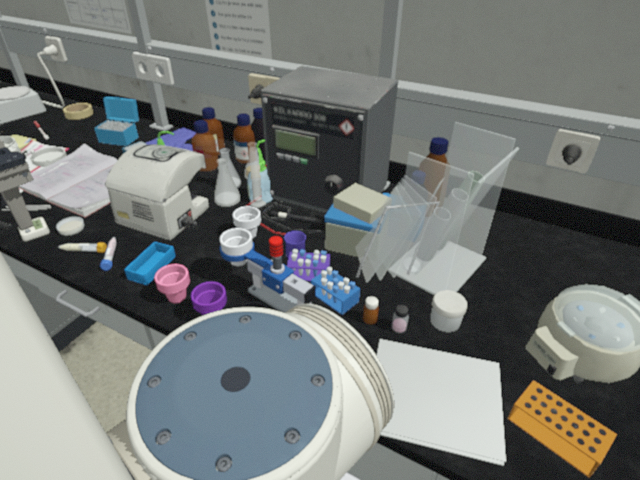

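View pics/top0.png

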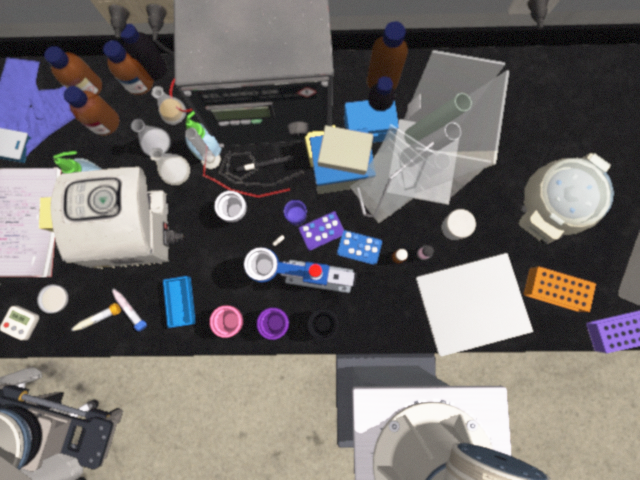

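Scene view: the loose white cup is at about (row 217, col 246), the white cup in the ring at (243, 237) and the red knob at (247, 276).
Top view: the loose white cup is at (206, 231), the ring cup at (265, 261) and the knob at (271, 316).

Possible mix-ups in the top view:
- **Loose cup:** the pink cup at (321, 226).
- **Hanging cup:** the purple cup at (323, 272), the black cup at (323, 322) and a small purple cup at (211, 295).

I choose the two white cups. The pale stir bar is at (240, 278). Next I'll check a close crop and triangulate.

```bash
python3 - <<'E'
from h import *
np.set_printoptions(precision=1,suppress=True)
F={n:r.grab_frame(n) for n in('scene','top')}
c=[cv2.resize(F['scene']['frame'][195:305,205:315],(400,400),interpolation=cv2.INTER_CUBIC),cv2.resize(F['top']['frame'][185:295,210:320],(400,400),interpolation=cv2.INTER_CUBIC)]
cv2.imwrite('pics/crop1.png',cv2.cvtColor(np.hstack(c),cv2.COLOR_RGB2BGR))
# red knob
for n,f in F.items():
    im=f['frame'].astype(int)
    red=((im[...,0]>140)&(im[...,1]<70)&(im[...,2]<70)).astype(np.uint8)
    k=cv2.connectedComponentsWithStats(red)
    for i in range(1,k[0]):
        if k[2][i,4]>30: print(n,'red',k[2][i],k[3][i][::-1])
    hsv=cv2.cvtColor(f['frame'],cv2.COLOR_RGB2HSV)
    w=((hsv[...,1]<50)&(hsv[...,2]>120)).astype(np.uint8)
    k=cv2.connectedComponentsWithStats(w)
    for i in range(1,k[0]):
        x,y,ww,h,a=k[2][i]
        if 150<a<1500 and 205<x<270 and 180<y<290:
            cn=max(cv2.findContours((k[1]==i).astype(np.uint8),cv2.RETR_EXTERNAL,cv2.CHAIN_APPROX_NONE)[0],key=len)
            print(n,'white',k[2][i],k[3][i][::-1],cv2.fitEllipse(cv2.convexHull(cn)))
    for q in['stack_cup','loose_cup','ring_seat','marker','stir_bar','vial_pink','vial_brown']:
        print(n,q,[(np.round(d['location'],1).tolist(),round(d['confidence'],2)) for d in r.find_in(f,q)[:4]])
S,T=F['scene'],F['top']
for nm,a,b in[('knob',(247.3,275.2),(271.5,316.5)),('hole',(260.4,263.1),(271.2,294)),('ring',(241.2,235.8),(265,258.9)),('stack',(261,239.5),(267.8,264.3)),('loose',(236,247),(206.3,232.1))]:
    print(nm,*tri([ray(S,a),ray(T,b)]))
E
```

```text
scene red [269 236  14  21 179] [244.4 276.6]
scene stack_cup [([241.7, 234.8], 0.79), ([305.0, 253.0], 0.71), ([294.0, 208.7], 0.65)]
scene loose_cup [([283.2, 174.3], 0.76), ([220.0, 244.8], 0.6), ([281.8, 274.9], 0.46)]
scene ring_seat [([260.2, 272.6], 0.83)]
scene marker [([217.6, 295.7], 0.56)]
scene stir_bar []
scene vial_pink [([319.0, 398.4], 0.67)]
scene vial_brown [([311.8, 367.1], 0.84)]
top red [309 265  12  11 100] [270.4 314.6]
top white [214 190  33  31 775] [205.7 230. ] ((229.99398803710938, 205.7062530517578), (30.51567840576172, 32.219703674316406), 108.741455078125)
top white [244 247  33  33 868] [263.5 260. ] ((260.0101013183594, 263.5126953125), (32.90723419189453, 33.36248779296875), 44.11952590942383)
top stack_cup [([327.5, 323.2], 0.97), ([264.2, 261.4], 0.64), ([320.8, 274.3], 0.57), ([163.4, 263.3], 0.47)]
top loose_cup [([319.6, 225.0], 0.76), ([203.2, 230.0], 0.73), ([271.2, 309.4], 0.43)]
top ring_seat [([273.8, 309.4], 0.83)]
top marker [([163.1, 264.3], 0.53)]
top stir_bar [([243.2, 277.8], 0.39)]
top vial_pink [([251.1, 429.0], 0.6)]
top vial_brown [([255.2, 402.3], 0.74)]
knob [384.3 231.  135.4] [0.015965672179480684, 0.015965672179451603]
hole [392.6 273.1  80.7] [4.585115932225944, 4.58511593222613]
ring [403.9 342.6  94.1] [2.97271590765302, 2.9727159076528364]
stack [402.5 338.6  45.4] [2.8393839555897142, 2.8393839555898026]
loose [546.  424.3 -16.8] [1.7771369544912303, 1.7771369544912865]
```

View pics/crop1.png

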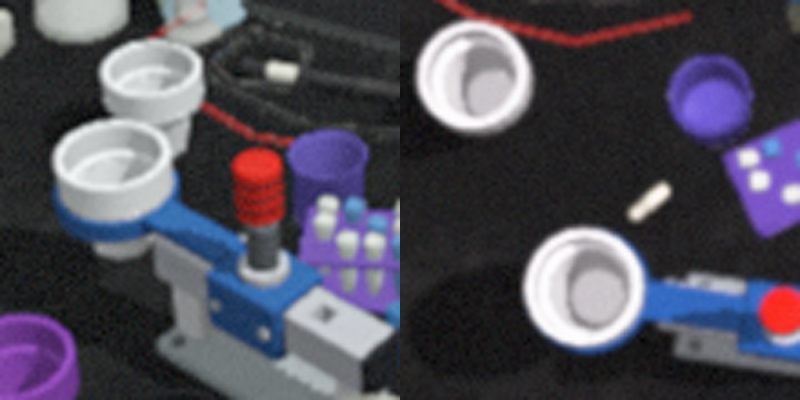

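The crop confirms it: the loose white cup's rim is at scene (215, 247) and top (206, 230). The white cup in the blue ring has its rim at scene (238, 236) and top (263.5, 260). Now I'll triangulate these.

```bash
python3 - <<'E'
from h import *
np.set_printoptions(precision=3,suppress=True)
S,T=r.grab_frame('scene'),r.grab_frame('top')
L=(205.7,230.0);H=(263.5,260.0)
print('loose rim',*tri([ray(S,(214.8,246.9)),ray(T,L)]),'at60',atz(T,L,60))
print('hang rim',*tri([ray(S,(237.6,236.5)),ray(T,H)]),'at103.5',atz(T,H,103.5))
print('knob top z150',atz(T,(270.4,314.6),150),'scene134',atz(S,(244.4,276.6),134),*tri([ray(S,(244.4,276.6)),ray(T,(270.6,315))]))
k=atz(T,(270.4,314.6),148)[:2];h=atz(T,H,103.5)[:2];print('dist',np.linalg.norm(h-k),'rail dir deg',np.degrees(np.arctan2(*(h-k)[::-1])))
k=atz(S,(244.4,276.6),134)[:2];h=atz(S,(237.6,236.5),103.5)[:2];print('scene dist',np.linalg.norm(h-k),h,np.degrees(np.arctan2(*(h-k)[::-1])))
s=r.sense();M=R.from_rotvec(s['orientation']).as_matrix();print(s['orientation'],M,s['position'],s['time'],s['force'])
for n,p in[('stir',atz(T,(241,278),5)),('stirmark',atz(T,(163,264),5))]:print(n,p)
E
```

```text
loose rim [532.13  410.328  57.892] [1.7006472490604423, 1.700647249060593] at60 [530.588 411.215  60.   ]
hang rim [405.429 339.792 103.098] [2.151282999164334, 2.15128299916442] at103.5 [404.042 341.415 103.5  ]
knob top z150 [385.189 234.192 150.   ] scene134 [394.051 234.393 134.   ] [386.924 231.971 139.546] [2.1162044196298653, 2.1162044196297867]
dist 108.79900081298041 rail dir deg 80.10811033955531
scene dist 104.00464225330512 [406.275 337.677] 83.2500477747442
[ 0.419  3.113 -0.   ] [[-0.964  0.265  0.   ]
 [ 0.265  0.964 -0.   ]
 [-0.    -0.    -1.   ]] [165.371 602.731 214.574] 1.6 [0.783 0.53  0.156]
stir [462.606 316.441   5.   ]
stirmark [640.436 347.868   5.   ]
```

Heights check out: rim at 58 mm (should be 60) and 103 mm (should be 103.5). Starting the move towards the loose cup, going around the centrifuge.

>>> servo_tool(
  targets=[-0.867,-0.607,-0.25,0,0,0,1,-0.867,-0.607,-0.25,0,0,0,1,-0.867,-0.607,-0.25,0,0,0,1,-0.867,-0.607,-0.25,0,0,0,1,-0.924,0.132,0,0,0,0,1,-0.924,0.132,0,0,0,0,1,-0.924,0.132,0,0,0,0,1,-0.924,0.132,0,0,0,0,1,-0.924,0.132,0,0,0,0,1,0,0,0,0,0,-1,1,0,0,0,0,0,-1,1,0,0,0,0,0,-1,1],
  force=10,
)

```text
time: 3.1
position: [532.1, 410.3, 264.4]
orientation: [-0.005, -3.141, 0.0]
force: [1.1, -0.5, 0.1]
gripper_width: 91.8
finger_force: 0.0
```

>>> servo_tool(
  targets=[0,0,0,0,0,-1,1,0,0,0,0,0,-1,1,0,0,0,0,0,-1,1,0,0,0,0,0,-1,1,0,0,0,0,0,-1,1,0,0,0,0,0,-1,1,0,0,0,0,0,-1,1,0,0,0,0,0,-1,1,0,0,0,0,0,0,1],
)

```text
time: 4.22
position: [532.0, 410.4, 264.5]
orientation: [1.065, -2.956, 0.0]
force: [-0.0, -0.6, 0.4]
gripper_width: 92.0
finger_force: 0.0
```

```bash
cat >> h.py <<'E'
def delta(goal):
    s=r.sense();M=R.from_rotvec(s['orientation']).as_matrix()
    y=np.degrees(np.arctan2(M[1,1],M[0,1]))
    print('t',round(s['time'],2),'pos',np.round(s['position'],2),'yaw_y',round(y,2),'tilt',round(np.degrees(np.arccos(-M[2,2])),2),'w',round(s['gripper_width'],1),'ff',np.round(s['finger_force'],2),'F',np.round(s['force'],2))
    if goal is not None: print('tool units',np.round(M.T@(np.array(goal)-s['position'])/50,3))
    return s,M
E
python3 - <<'E'
from h import *
delta([531.5,410.5,42])
f=r.grab_frame('top');save(f,'top2.png')
E
```

```text
t 4.22 pos [531.96 410.45 264.54] yaw_y 129.62 tilt 0.0 w 92.0 ff 0.0 F [-0.04 -0.59  0.44]
tool units [0.006 0.007 4.451]
```

View pics/top2.png

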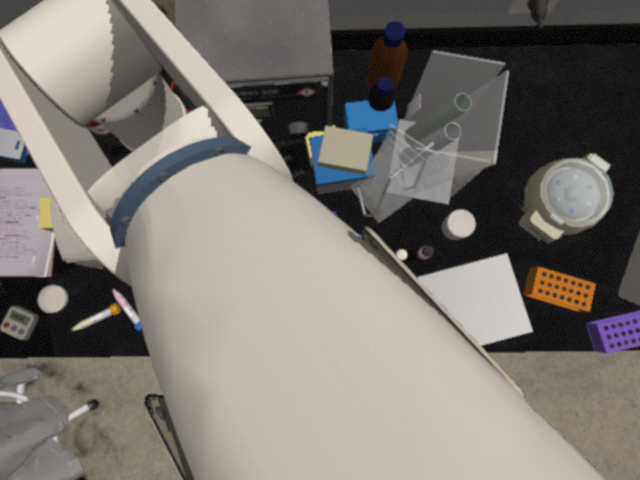

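The arm hides the work area from the top camera, but the pose is right over the cup. I'll descend in two parts and grip.

>>> servo_tool(
  targets=[0,0,0.9,0,0,0,1,0,0,0.9,0,0,0,1,0,0,0.9,0,0,0,1,0,0,0.9,0,0,0,1,0,0,0.5,0,0,0,1,0,0,0.35,0,0,0,1,0,0,0,0,0,0,1],
)

```text
time: 5.15
position: [531.5, 410.1, 41.1]
orientation: [1.064, -2.954, 0.001]
force: [-1.0, -0.0, -0.0]
gripper_width: 91.8
finger_force: 0.0
```

>>> servo_tool(
  targets=[0,0,0,0,0,0,0.2,0,0,0,0,0,0,0.2,0,0,0,0,0,0,0.2,0,0,0,0,0,0,0.2,0,0,0,0,0,0,0.2,0,0,0,0,0,0,0.2],
  force=8,
)

```text
time: 5.9
position: [532.4, 410.9, 42.9]
orientation: [-1.065, 2.954, 0.001]
force: [-1.3, -0.0, 5.7]
gripper_width: 62.6
finger_force: 8.0
```

```bash
python3 - <<'E'
from h import *
delta([531.5,410.5,42])
f=r.grab_frame('scene');c=cv2.resize(f['frame'][150:310,170:330],(560,560),interpolation=cv2.INTER_CUBIC)
cv2.imwrite('pics/crop3.png',c[...,::-1])
E
```

```text
t 5.9 pos [532.41 410.89  42.86] yaw_y 129.66 tilt 0.07 w 62.6 ff 8.0 F [-1.33 -0.01  5.67]
tool units [0.019 0.006 0.017]
```

View pics/crop3.png

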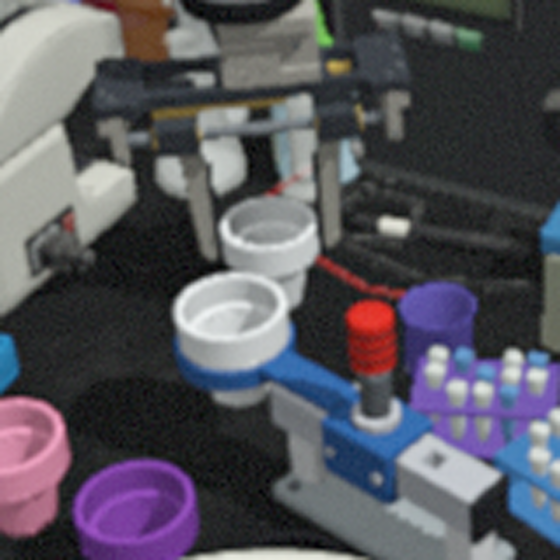

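The picture shows the fingers straddling the loose white cup (crop 270, 235), with the width at 62.6 mm and a firm grip. Lifting and carrying it over the hanging cup (crop 232, 320).

>>> servo_tool(
  targets=[0,0,-0.4,0,0,0,0.2,0,0,-0.8,0,0,0,0.2,0,0,-0.8,0,0,0,0.2,0,0,-0.75,0,0,0,0.2,0.716,0.136,0,0,0,0,0.2,0.716,0.136,0,0,0,0,0.2,0.716,0.136,0,0,0,0,0.2,0.716,0.136,0,0,0,0,0.2,0,0,0,0,0,0,0.2,0,0,0,0,0,0,0.2],
)

```text
time: 7.2
position: [405.2, 340.6, 180.6]
orientation: [-1.065, 2.954, 0.001]
force: [0.8, 0.8, -0.4]
gripper_width: 62.6
finger_force: 8.0
```

```bash
python3 - <<'E'
from h import *
s,M=delta([404.7,340.5,108.4])
f=r.grab_frame('scene');c=cv2.resize(f['frame'][160:280,180:300],(600,600),interpolation=cv2.INTER_CUBIC)
for z,rad in((60,31),(38,31),(0,17)):
    o=s['position']+np.array([0,0,z-42.9]); print(z,proj(f,o))
    for a in np.arange(0,6.28,.2):
        v,u=proj(f,o+rad*np.array([np.cos(a),np.sin(a),0]));cv2.circle(c,(int((u-180)*5+2),int((v-160)*5+2)),1,(255,0,0),-1)
for a in np.arange(0,6.28,.2):
    v,u=proj(f,np.array([404.7,340.5,103.5])+31*np.array([np.cos(a),np.sin(a),0]));cv2.circle(c,(int((u-180)*5+2),int((v-160)*5+2)),1,(0,255,0),-1)
cv2.imwrite('pics/crop4.png',c[...,::-1])
E
```

```text
t 7.2 pos [405.21 340.63 180.6 ] yaw_y 129.66 tilt 0.11 w 62.6 ff 8.0 F [ 0.75  0.83 -0.37]
tool units [0.012 0.005 1.444]
60 (np.float64(196.73165515999162), np.float64(229.33031356937818))
38 (np.float64(206.73825205507552), np.float64(230.71373904025518))
0 (np.float64(223.29267388578015), np.float64(233.00241010958652))
```

View pics/crop4.png

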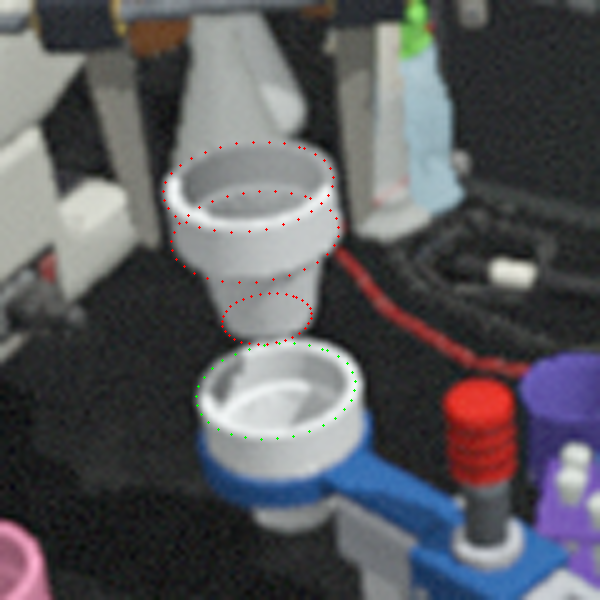

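The held cup fits its projected outline (red). The hanging rim lies about 1 mm up and to the right of the green outline, so I'm nudging about 0.8 mm and lowering in stages.

>>> servo_tool(
  targets=[-0.006,-0.015,0.4,0,0,0,0.2,0,0,0.4,0,0,0,0.2,0,0,0.2,0,0,0,0.2,0,0,0.2,0,0,0,0.2,0,0,0,0,0,0,0.2],
)

```text
time: 7.88
position: [405.0, 339.6, 119.1]
orientation: [1.065, -2.955, 0.0]
force: [-0.5, 0.0, -0.5]
gripper_width: 62.7
finger_force: 8.0
```

>>> servo_tool(
  targets=[0,0,0.08,0,0,0,0.2,0,0,0.06,0,0,0,0.2,0,0,0.05,0,0,0,0.2,0,0,0,0,0,0,0.2],
)

```text
time: 8.38
position: [405.0, 339.6, 110.0]
orientation: [1.066, -2.955, 0.0]
force: [-1.2, 0.0, -0.6]
gripper_width: 62.4
finger_force: 8.0
```

```bash
python3 - <<'E'
from h import *
delta([405.9,340.2,108.4])
E
```

```text
t 8.38 pos [405.   339.58 110.  ] yaw_y 129.66 tilt 0.01 w 62.4 ff 8.0 F [-1.21  0.01 -0.65]
tool units [-0.022 -0.002  0.032]
```

>>> servo_tool(
  targets=[-0.01,0,0.03,0,0,0,0.2,0,0,0,0,0,0,0.2,0,0,0,0,0,0,0.7,0,0,0,0,0,0,0.7,0,0,0,0,0,0,0.7,0,0,0,0,0,0,0.7],
)

```text
time: 9.12
position: [405.5, 339.9, 108.6]
orientation: [1.066, -2.955, 0.0]
force: [-0.0, 0.2, -0.1]
gripper_width: 78.3
finger_force: 0.0
```

```bash
python3 - <<'E'
from h import *
delta(None)
f=r.grab_frame('scene');c=cv2.resize(f['frame'][170:280,190:300],(550,550),interpolation=cv2.INTER_CUBIC)
cv2.imwrite('pics/crop5.png',c[...,::-1])
E
```

```text
t 9.12 pos [405.48 339.94 108.59] yaw_y 129.66 tilt 0.0 w 78.3 ff 0.0 F [-0.02  0.22 -0.09]
```

View pics/crop5.png

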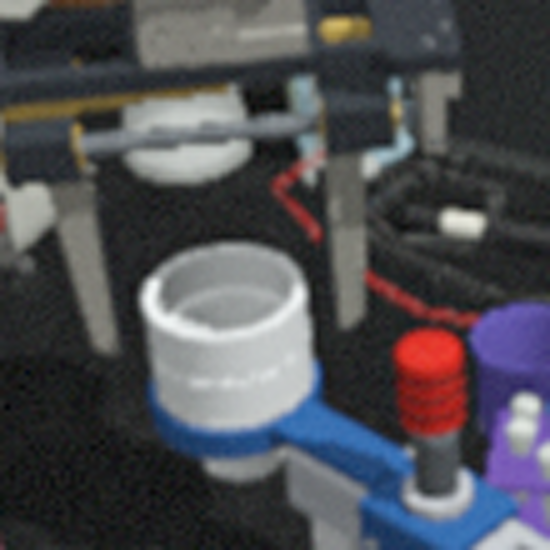

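The loose cup sits square on the other cup's rim with a level seam (crop 232, 375), and the fingers are clear. Rising, turning the fingers along the tube and moving over the knob.

>>> servo_tool(
  targets=[0,0,-0.8,0,0,0,0.7,0,0,-0.9,0,0,0,0.7,0,0,0,0,0,1,0.4,0,0,0,0,0,1,0.4,0,0,0,0,0,1,0.2,0,0,0,0,0,1,0.1,0,0,0,0,0,1,0.1,0,0,0,0,0,1,0.1,0,0,0,0,0,1,0.1,0,0,0,0,0,1,0.1,0,0,0,0,0,1,0.1,0,0,0,0,0,1,0.1],
)

```text
time: 10.68
position: [405.4, 339.9, 193.6]
orientation: [-0.288, -3.128, 0.0]
force: [-0.1, -0.1, 0.9]
gripper_width: 50.7
finger_force: 0.0
```

>>> servo_tool(
  targets=[0,-0.73,0,0,0,0,0.1,0,-0.73,0,0,0,0,0.1,0,-0.73,0,0,0,0,0.1,0,0,0,0,0,0,0.1,0,0,0,0,0,0,0.1],
)

```text
time: 11.3
position: [386.3, 232.7, 193.9]
orientation: [0.284, 3.128, 0.001]
force: [0.6, 1.3, 0.7]
gripper_width: 50.6
finger_force: 0.0
```

```bash
python3 - <<'E'
from h import *
s,M=delta([386.3,232.2,116])
f=r.grab_frame('scene');c=cv2.resize(f['frame'][180:280,220:320],(600,600),interpolation=cv2.INTER_CUBIC)
for z,p,rad,col in((150,(386.3,232.2),12,(0,255,0)),(118,(386.3,232.2),12,(0,255,0)),(125.5,(405.5,340),31,(255,255,0))):
    for a in np.arange(0,6.28,.2):
        v,u=proj(f,[p[0]+rad*np.cos(a),p[1]+rad*np.sin(a),z]);cv2.circle(c,(int((u-220)*6+3),int((v-180)*6+3)),1,col,-1)
cv2.imwrite('pics/crop6.png',c[...,::-1])
E
```

```text
t 11.3 pos [386.29 232.74 193.89] yaw_y 79.62 tilt 0.06 w 50.6 ff 0.0 F [0.65 1.27 0.67]
tool units [-1.000e-03 -1.200e-02  1.558e+00]
```

View pics/crop6.png

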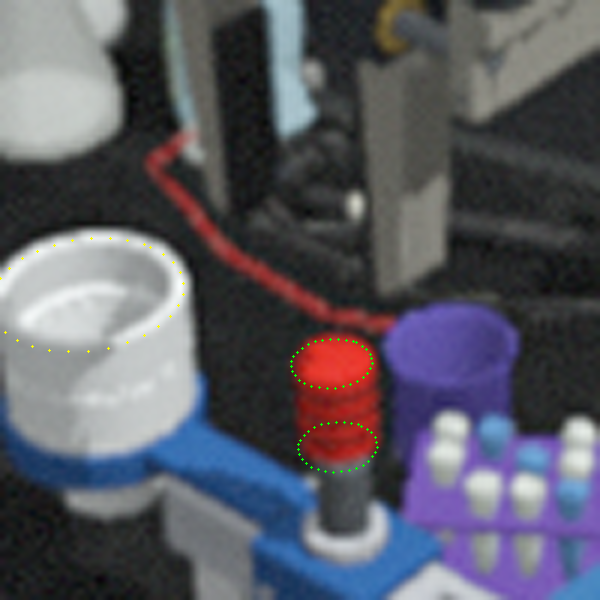

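The knob (crop 337, 400) and the nested cup share the same small camera offset, so the knob position holds relative to the arm. Descending and gripping.

>>> servo_tool(
  targets=[0,-0.01,0.6,0,0,0,0.1,0,0,0.6,0,0,0,0.1,0,0,0.34,0,0,0,0.1,0,0,0,0,0,0,0.1],
)

```text
time: 11.85
position: [385.1, 232.1, 115.5]
orientation: [-0.282, -3.127, 0.002]
force: [-0.5, 0.1, 0.8]
gripper_width: 50.5
finger_force: 0.0
```

>>> servo_tool(
  targets=[0,0,0,0,0,0,-0.3,0,0,0,0,0,0,-0.6,0,0,0,0,0,0,-0.6,0,0,0,0,0,0,-0.6,0,0,0,0,0,0,-0.6,0,0,0,0,0,0,-0.6],
  force=25,
)

```text
time: 12.6
position: [386.2, 232.1, 117.2]
orientation: [0.283, 3.128, 0.001]
force: [-1.4, 0.7, 5.9]
gripper_width: 23.4
finger_force: 25.0
```

```bash
python3 - <<'E'
from h import *
delta([386.3,232.2,116])
E
```

```text
t 12.6 pos [386.19 232.06 117.19] yaw_y 79.65 tilt 0.07 w 23.4 ff 25.0 F [-1.39  0.74  5.89]
tool units [-0.002  0.003  0.024]
```

>>> servo_tool(
  targets=[0,0,-0.1,0,0,0,-0.6,0,0,-0.11,0,0,0,-0.6,0,0,0,0,0,0,-0.6,0,0,0,0,0,0,-0.6],
)

```text
time: 13.1
position: [385.9, 231.8, 127.1]
orientation: [0.283, 3.128, 0.0]
force: [3.1, 0.6, -5.4]
gripper_width: 23.8
finger_force: 25.0
```

```bash
python3 - <<'E'
from h import *
delta(None)
f=r.grab_frame('scene');save(f,'s7.png');c=cv2.resize(f['frame'][190:280,210:310],(800,600)[:1]*1+(720,) if 0 else (600,540),interpolation=cv2.INTER_CUBIC)
cv2.imwrite('pics/crop7.png',c[...,::-1])
E
```

```text
t 13.1 pos [385.94 231.76 127.05] yaw_y 79.66 tilt 0.03 w 23.8 ff 25.0 F [ 3.08  0.64 -5.37]
```

View pics/crop7.png

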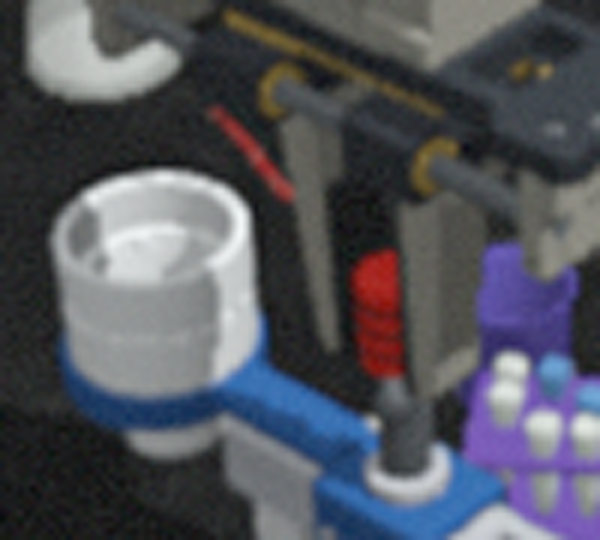

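The plunger is up about 10 mm with a 5 N pull, which matches the spring. The cups are still nested (crop 155, 260). Sliding 40 mm.

>>> servo_tool(
  targets=[0,0.1,0,0,0,0,-0.6,0,0.15,0,0,0,0,-0.6,0,0.15,0,0,0,0,-0.6,0,0.15,0,0,0,0,-0.6,0,0.15,0,0,0,0,-0.6,0,0.1,0,0,0,0,-0.6,0,0,0,0,0,0,-0.6,0,0,0,0,0,0,-0.6],
)

```text
time: 14.15
position: [392.8, 271.4, 127.1]
orientation: [-0.283, -3.129, -0.001]
force: [1.0, 0.4, -5.7]
gripper_width: 23.5
finger_force: 25.0
```

```bash
python3 - <<'E'
from h import *
s,M=delta(None)
print(M.T@(s['position']-np.array([386.19,232.06,117.19])))
E
```

```text
t 14.15 pos [392.76 271.37 127.1 ] yaw_y 79.65 tilt 0.03 w 23.5 ff 25.0 F [ 1.03  0.41 -5.71]
[ 0.59978942 39.85559239 -9.8856871 ]
```

>>> servo_tool(
  targets=[0,0,0.08,0,0,0,-0.6,0,0,0.08,0,0,0,-0.6,0,0,0.04,0,0,0,-0.6,0,0,0,0,0,0,-0.6,0,0,0,0,0,0,-0.6],
)

```text
time: 14.78
position: [392.8, 271.1, 117.2]
orientation: [-0.283, -3.129, 0.0]
force: [-0.7, 0.2, 1.1]
gripper_width: 23.6
finger_force: 25.0
```

```bash
python3 - <<'E'
from h import *
s,M=delta(None)
print(M.T@(s['position']-np.array([386.19,232.06,117.19])))
E
```

```text
t 14.78 pos [392.83 271.06 117.24] yaw_y 79.65 tilt 0.01 w 23.6 ff 25.0 F [-0.68  0.24  1.13]
[ 0.47554194 39.56263586 -0.05095597]
```

Back to the home height with no resistance. A small extra press will confirm the pin is bottomed.

>>> servo_tool(
  targets=[0,0,0.02,0,0,0,-0.6,0,0,0,0,0,0,-0.6,0,0,0,0,0,0,-0.6],
)

```text
time: 15.15
position: [393.0, 271.5, 117.1]
orientation: [0.283, 3.128, 0.001]
force: [-4.2, 0.4, 13.5]
gripper_width: 23.4
finger_force: 25.0
```

```bash
python3 - <<'E'
from h import *
s,M=delta(None)
print(M.T@(s['position']-np.array([386.19,232.06,117.19])))
f=r.grab_frame('scene');c=cv2.resize(f['frame'][190:290,205:315],(660,600),interpolation=cv2.INTER_CUBIC)
cv2.imwrite('pics/crop8.png',c[...,::-1])
E
```

```text
t 15.15 pos [393.05 271.47 117.09] yaw_y 79.65 tilt 0.05 w 23.4 ff 25.0 F [-4.2   0.39 13.55]
[ 0.33497143 39.99664996  0.13007971]
```

View pics/crop8.png

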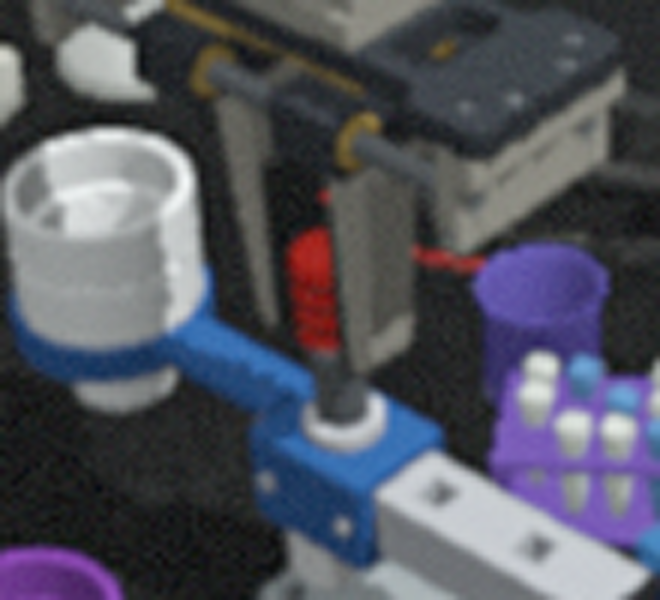

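The section has moved one hole along: two free holes now show at crop (440, 490) and (537, 545). The pin is hard home, the knob is gripped and the cups sit nested and level. Handing in.

```bash
python3 -c "
from workcell import r
print(r.sign_off())"
```

```text
the job is handed in; nothing more can be done
None
```

The job is handed in, with no verdict returned: the loose cup is nested upright in the ring cup, the blue section is one hole along with the pin home, and the gripper still holds the red knob.

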